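# Hold down a heat sink in the dismantling jig

## Task

In the dismantling jig, raise the hold-down lever all the way, slide the head along its rail by its leaning grip until the foot is in line with the middle of the finned heat sink, then lower the lever all the way so that the sprung foot presses on the heat sink. Let go and back off; do not bump the lamp bar or disturb the other parts in the bed and the things on the bench.

Things in the scene. Friction and masses are not known exactly. Their poses are not given: they have to be found in the camera images.
- jig: grey steel jig plate, fixed, 250 x 520 x 12 mm. Origin on the table top under the middle of the rail; x across the rail, away from the robot; y along the rail; z up ('jig' directions below). A twin aluminium rail lies at jig x = 0; behind it, centred at jig x +110 mm, an 86 mm wide plywood bed, top at height 18 mm, with lips 8 mm high, holds a row of modules.
- lamp: fixed lamp bar above the rail, 540 mm long, at jig x 0 to +44 mm, height 343 to 369 mm; its frame is the jig's. 16 mm posts at jig x +215, y +-250 carry it by arms. A tool pointing straight down does not fit beneath; one leaning back toward the robot (about 28 degrees, fingers pointing down and away from the robot) passes in front of it.
- head (a joint): position s of the head on the rail, m: 0 at the jig's -y end, grows to jig +y, up to 0.26. The head is a grey block 74 (x) x 120 (y) x 42 mm, top at height 84 mm, its middle at jig y = s - 0.165; it carries the slide grip and the lever. About 2.5 N of friction; stays where it is left.
- slide_grip (a point): grip point of the head's slide grip, a flat black bar 18 mm thick along jig y, 34 mm wide, leaning 28 degrees from vertical toward the robot. The point is on its midline, 22 mm short of its free end, at height 162 mm, jig x -66 mm; about 85 mm of the bar stand free. It is 75 mm to the jig -y side of the lever and moves with the head.
- lever (a joint): angle of the hold-down lever, rad: 0 = fully lowered, on its stop (handle upright, foot arm level, reaching to jig +x); 0.9 = fully raised, on its stop (handle leaning 52 degrees toward the robot). Hinge along jig y. Stays where it is left (about 4 N moves it at the grip point). Below about 0.25 the foot would hit tall modules if the head slid.
- pivot (a point): the lever's hinge, 115 mm high, at jig x = 0, jig y = head middle + 35 mm; moves with the head.
- lever_grip (a point): point to grip on the lever's handle: 85 mm from the hinge, on the axis of a round black sleeve 22 mm across that covers 52 to 107 mm from the hinge. At lever angle a it lies at pivot + 85 mm x (-sin a along jig x, cos a up). Pinch it along jig y. The sleeve turns and creeps in the pads as the handle swings, so carry the motion somewhat past the stop, then check the angle.
- foot (a joint): how far the sprung foot is pushed in, m: 0 = free, 0.012 = end of travel; soft spring of 250 N/m. With the lever fully down on the heat sink it reads about 0.006.
- foot_tip (a point): centre of the underside of the round rubber foot (28 mm across) at the end of the foot arm, 110 mm from the hinge and 47 mm below the arm's line. Same jig y as the hinge at every lever angle; with the lever fully down and free it is at jig x = +110, 68 mm high.
- heatsink: the target: loose plain aluminium heat sink with a thick middle web and upright thin fins either side, 60 (jig x) x 46 (jig y) x 56 mm high, origin at the centre of its underside, standing square in the bed (top 74 mm above the table). It may stand in any of the three places away from the jig's -y end.
- transformer: loose transformer, dark steel core with copper winding, 62 x 50 x 72 mm high, origin at the centre of its underside, in the bed; leave alone.
- capacitor: loose grey capacitor can, 50 mm across, 73 mm high, upright, origin at the centre of its underside, in the bed; leave alone.
- relay_board: loose small circuit board with a relay, 70 x 56 x 24 mm high, origin at the centre of its underside, in the bed at the jig's -y end, where the head is parked; leave alone.
- screwdriver: loose screwdriver 190 mm long on the bench between robot and jig, lying along its own x, origin under its middle; leave alone.
- motor: loose steel motor lying on its side, 120 mm long, 64 mm high, on the bench between robot and jig, origin under its middle; leave alone.
- scrap_board: loose circuit board 150 x 100 mm, 26 mm high, lying between robot and jig, origin under its middle; leave alone.
- drill: loose cordless drill lying on its side to the robot's right, about 230 x 190 x 60 mm, origin under the middle of its barrel; leave alone.
Things that resemble listed ones, but are neither listed nor needed, are in the scene too. What is shaped like the heatsink but purple is not meant.

How it is judged:
By the outcome, as a careful person would: the job done as asked, in the order asked, and still so for the second after the job is handed in, with the robot touching nothing.
It also fails if it takes over 64 s, if anything falls off the work surface, if the arm or the gripper's body presses on something with over 40 N, if the wrist force passes 120 N, or if a joint passes its speed limit or range.

## Robot

A 6-joint arm with a two-finger parallel gripper is mounted at the origin on the work surface. World frame = base frame: x ahead of the robot, y to its left, z up, the work surface at z = 0. Lengths are in m, angles in rad, forces in N, time in s.
With the tool pointing down it reaches from about 0.375 to 0.9 m from the base axis. Payload 3.1 kg.
Tool frame: the origin (TCP) lies between the finger pads, 19 mm behind the fingertips; this is the grasp point; z points along the fingers, y is the line along which they close (so a half turn about z gives the same grasp; the last joint's range is limited). The gripper opens to 87 mm and grips with 3 to 60 N. Pads are 19 mm wide; open, the fingers measure 117 mm over their backs; the gripper's body (75 mm by 190 mm) begins 51 mm behind the grasp point.
Start: joints at [-1.389, 0.527, 1.433, -0, 1.181, -0.178], TCP at [0.22, -0.585, 0.241] pointing down, gripper open.
Joint ranges: [-3.08, 3.08], [-0.75, 2.2], [0.22, 2.44], [-1.43, 4.57], [0, 2.65], [-2.85, 2.85]. Speed limits (rad/s): [2.79, 2.79, 3.14, 3.14, 3.14, 3.14].

## Interface

Orientations are given as a unit quaternion [x, y, z, w].
In Python, from rig import robot, cams gives the robot as it stands.
- The arm moves only by the shell command python3 -m pendant 'ROWS' [FORCE]. ROWS is JSON, a list of rows, each an object with "jaw": the opening, from 0 (shut) to 1 (fully open); "linear": the shift along the tool's x, y, z in cm, a list of three; "twist": the turn about the tool's z in degrees. A call has 1 to 12 rows; each row shifts and turns the commanded pose from where the row before left it, along the tool's axes as they then stand; what a row does not reach is not made up. A row lasts 1/12 s, in which the tool goes at most 41.7 mm and 7.16 degrees, less where a joint would pass 70% of its speed; a pose out of reach is approached as far as the arm can. A call is refused whole if a number of a shift passes 4.17 or a number of a turn 7.16, either way. A call with a gripper value outside its range is refused whole. The fingers move at their own pace and stop on an object; FORCE is the grip in N (left out, the last holds). Time passes only in rows, so rows that do not move let the fingers close. It gives the time, the measured TCP pose, the force, the opening and the grip force at its end, in the units of the state.
- robot.get_obs(): the state, without advancing time (a new reading comes with each control period).
- cams.camera(name): name is "side" or "top"; returns a dict with "color" (384x512x3 uint8, blue, green, red), "depth" (384x512 float32, m along the optical axis (not along the pixel's ray), 0 where there is no reading), "fov_y" (degrees; the focal length in pixels is half the picture's height over the tangent of half this angle, whatever the lens; pixels are square), "cx", "cy" (the principal point, pixels), "view" (4x4, takes a point from world to camera coordinates). Camera axes: x right, y down, z forward; pixel columns grow to the right and rows downward; lengths in m; the calibration is good to about 2 mm. A picture is of the moment at which its call begins.
- robot.hand_in(): hands the job in; it is judged then, once.
The state is a dict: "time": time; "q": joint angles; "joint_velocities": joint speeds; "joint_torque": joint torques, N m; "position": TCP position; "tool_rot": TCP orientation; "ft_force": force on the tool from outside, world axes, zero at the start; "moment": the same for the moment, N m; "grip_width": finger opening in m; "grip_force": force on a finger pad.
Only numpy, scipy, OpenCV 4.12 (cv2) and the standard library are available. Lean on these libraries where they do the work, as an engineer would, in place of code of your own. Each camera call takes 0.05 s, during which the arm holds its last target. There are 200 camera calls.

## Working session

There is one attempt and no reset: what is moved stays moved. The work goes in short steps, Python scripts to look and compute and a shell command to move; the robot and the scene stay as the last step left them, time stands still between calls to the robot, and variables do not carry over. Pictures are saved under pics/ and viewed, at most 10 in all, crops included, and the job is handed in when it is done.

```bash
mkdir -p pics; ls; cat > h.py <<'E'
import numpy as np, cv2
from scipy.spatial.transform import Rotation as R
from rig import robot, cams
def shot(n,f):
    c=cams.camera(n); np.savez('pics/'+f+'.npz',**c); cv2.imwrite('pics/'+f+'.png',c['color']); return c
def load(f): return dict(np.load('pics/'+f+'.npz'))
def cloud(c):
    d=c['depth']; h,w=d.shape; f=h/2/np.tan(np.radians(c['fov_y'])/2)
    u,v=np.meshgrid(np.arange(w),np.arange(h))
    p=np.stack([(u-c['cx'])/f*d,(v-c['cy'])/f*d,d,np.ones_like(d)],-1)
    return (p@np.linalg.inv(c['view']).T)[...,:3]
def proj(c,P):
    h=c['depth'].shape[0]; f=h/2/np.tan(np.radians(c['fov_y'])/2)
    q=c['view']@np.append(P,1); return q[:2]/q[2]*f+[c['cx'],c['cy']]
E
python3 - <<'E'
from h import *
for n in('side','top'):
    c=shot(n,n+'0'); print(n,c['fov_y'],c['cx'],c['cy'],np.linalg.inv(c['view'])[:3].round(3).tolist())
    cv2.imwrite(f'pics/{n}0b.png',cv2.resize(c['color'],(800,600)))
print(robot.get_obs())
E
```

```text
pics
side 43.55923562356059 252.37415771917586 187.20173620478684 [[-0.697, -0.518, 0.496, 0.0], [-0.717, 0.522, -0.462, 0.429], [-0.019, -0.678, -0.735, 0.994]]
top 55.509316119782056 256.57034939264014 194.88926307105172 [[-0.021, -0.999, 0.048, 0.513], [-1.0, 0.021, -0.002, -0.14], [0.001, -0.048, -0.999, 1.04]]
{'time': 0.1, 'q': array([-1.38952168e+00,  5.28375566e-01,  1.43380421e+00, -1.17809919e-05,
        1.18139596e+00, -1.78526311e-01]), 'joint_velocities': array([-0.00151876, -0.00301758, -0.00602155, -0.00084653,  0.00166597,
       -0.00124818]), 'joint_torque': array([-5.72321710e-05, -4.40983808e+01, -1.77152073e+01,  6.33935072e-02,
        5.33641723e-02, -4.06225649e-05]), 'position': array([ 0.21994712, -0.58433718,  0.24035844]), 'tool_rot': array([ 9.83860620e-01,  1.78933778e-01, -6.80984051e-06, -9.91536480e-04]), 'ft_force': array([-0.08664133, -0.01934504, -0.14366352]), 'moment': array([0.02953738, 0.0100775 , 0.03316696]), 'grip_force': 0.0, 'grip_width': 0.08685665451354832}
```

View pics/top0b.png

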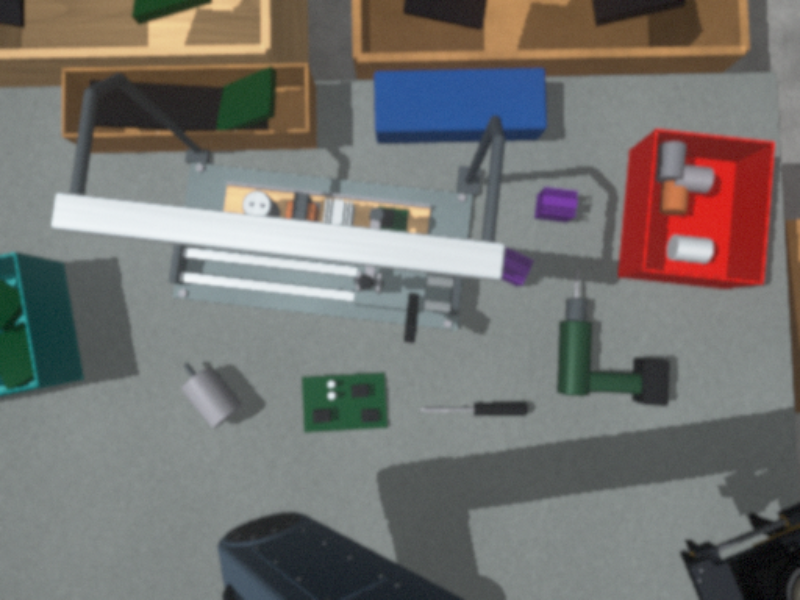

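View pics/side0b.png

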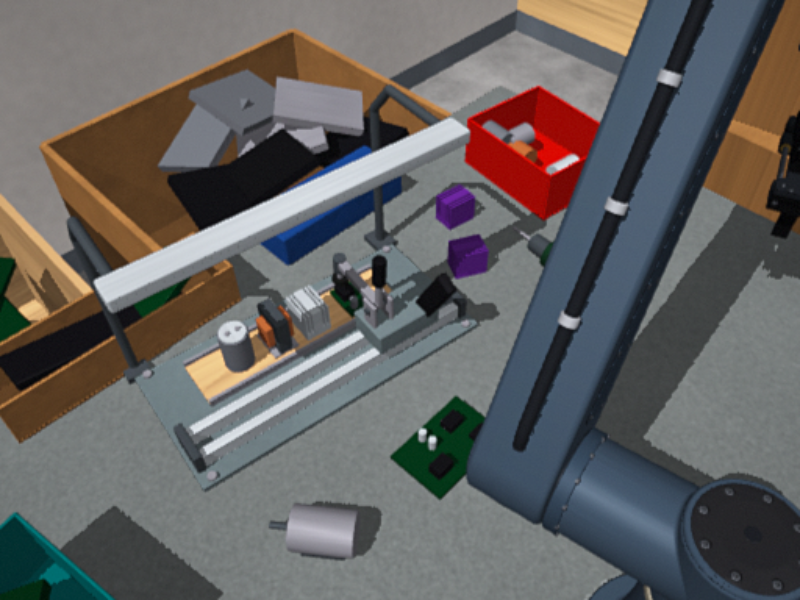

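The top view shows the jig with its plate corners near (205,165), (175,295) and (460,325), and the heat sink at (338,212). The head is parked at the right, with the slide grip at (412,318). The side view has the heat sink at (308,308), with the lever handle upright at (378,275). Next I'll fit the jig frame.

```bash
python3 - <<'E'
from h import *
A=[]
for n in('side0','top0'):
    c=load(n); p=cloud(c); 
    m=(p[...,2]>.008)&(p[...,2]<.016)&(p[...,0]>.42)&(p[...,0]<.85)&(p[...,1]>-.35)&(p[...,1]<.3)
    col=c['color'].astype(int); sat=col.max(-1)-col.min(-1)
    m&=sat<40; m=cv2.morphologyEx(m.astype(np.uint8),cv2.MORPH_OPEN,np.ones((3,3)))
    k,l,s,_=cv2.connectedComponentsWithStats(m)
    keep=[i for i in range(1,k) if s[i,4]>120]
    q=p[np.isin(l,keep)]; print(n,len(q),[s[i].tolist() for i in keep])
    r=cv2.minAreaRect(q[:,:2].astype(np.float32)); print(r, cv2.boxPoints(r).round(3).tolist()); A.append(q)
q=np.vstack(A); r=cv2.minAreaRect(q[:,:2].astype(np.float32)); print(r)
# floor check, lamp
for n in('side0','top0'):
    p=cloud(load(n)); m=(p[...,2]>.362)&(p[...,2]<.376)&(p[...,0]>.45)&(p[...,0]<.85)&(abs(p[...,1])<.45)
    r=cv2.minAreaRect(p[m][:,:2].astype(np.float32)); print('lamp',r,np.median(p[m][:,2]))
c=load('side0')['color']; cv2.imwrite('pics/s0c.png',cv2.resize(c[130:270,110:320],(800,533),interpolation=cv2.INTER_CUBIC))
E
```

```text
side0 4564 [[242, 151, 34, 34, 481], [118, 202, 187, 112, 2198], [80, 216, 62, 63, 1502], [150, 230, 44, 26, 211], [171, 238, 37, 23, 172]]
((0.6806479692459106, -0.0019845664501190186), (0.5404490232467651, 0.27823153138160706), 82.4418716430664) [[0.5070000290870667, -0.25200000405311584], [0.7829999923706055, -0.2879999876022339], [0.8539999723434448, 0.24799999594688416], [0.578000009059906, 0.2840000092983246]]
top0 5254 [[118, 98, 189, 54, 2640], [119, 165, 63, 16, 546], [183, 172, 44, 14, 391], [119, 181, 141, 26, 1324], [272, 183, 17, 10, 130], [267, 198, 27, 13, 223]]
((0.6820454001426697, -0.010135114192962646), (0.5321083068847656, 0.2827056646347046), 84.12991333007812) [[0.5139999985694885, -0.25999999046325684], [0.7950000166893005, -0.289000004529953], [0.8500000238418579, 0.23999999463558197], [0.5690000057220459, 0.26899999380111694]]
((0.6801834106445312, -0.005160152912139893), (0.5403875708580017, 0.29004794359207153), 83.85102844238281)
lamp ((0.6905665397644043, -0.0030222535133361816), (0.5401386022567749, 0.17805957794189453), 82.0045394897461) 0.3686603618450469
lamp ((0.6955792307853699, -0.004578381776809692), (0.5392225384712219, 0.1760052591562271), 82.4618911743164) 0.3689020002892338
```

View pics/s0c.png

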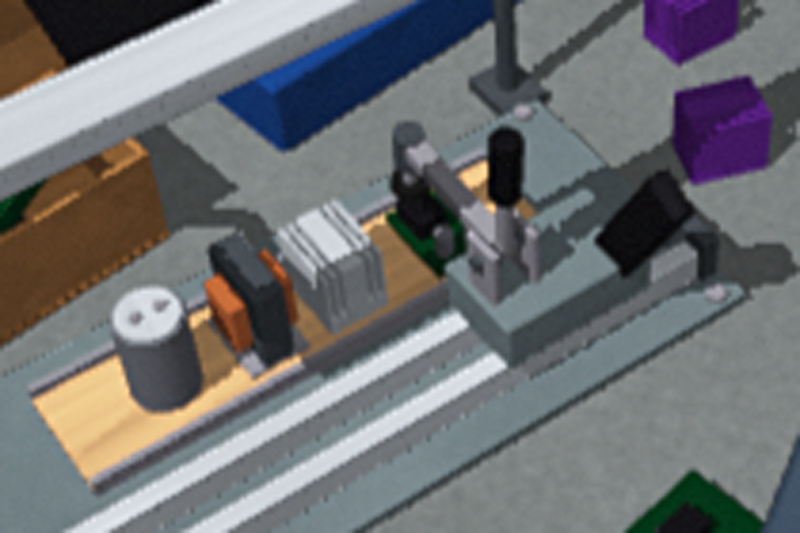

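Heat sink and lever handle are clear in the crop: heat sink top near (325,235), slide grip near (645,225). Now I'll refine the frame using the lamp top, the heat sink top and the grips.

```bash
cat >> h.py <<'E'
def rowfit(q,half):  # yaw via PCA, then centre
    d=q-q.mean(0); w=np.linalg.svd(d,full_matrices=False)[2][0]; w=w*np.sign(w[1])
    return w
E
python3 - <<'E'
from h import *
P={n:cloud(load(n)) for n in('side0','top0')}
for n,p in P.items():
    m=(p[...,2]>.364)&(p[...,2]<.373)&(p[...,0]>.55)&(p[...,0]<.85)&(abs(p[...,1])<.45)
    q=p[m][:,:2]
    # bin by y, take min/max x of front edge
    yc=np.arange(-.2,.2,.02); xs=[];xf=[]
    for y in yc:
        s=q[abs(q[:,1]-y)<.01,0]; s=s[s<np.percentile(s,2)+.055]; xs.append(np.percentile(s,98)); xf.append(np.percentile(s,2))
    a=np.polyfit(yc,xf,1); b=np.polyfit(yc,xs,1); print(n,'lamp front',a,'back',b,'yaw',-np.degrees(np.arctan([a[0],b[0]])))
    t=q[(abs(q[:,0]-(a[1]+a[0]*q[:,1]+.022))<.02)]
    print(' ends y',t[:,1].min(),t[:,1].max())
    # heatsink top
    m=(p[...,2]>.068)&(p[...,2]<.079)&(p[...,0]>.6)&(p[...,0]<.85)&(abs(p[...,1])<.3)
    k,l,s,_=cv2.connectedComponentsWithStats(m.astype(np.uint8))
    for i in range(1,k):
        if s[i,4]>15: g=p[l==i]; print('  z.074',s[i].tolist(),g.mean(0).round(3),g.min(0).round(3),g.max(0).round(3))
E
```

```text
side0 lamp front [0.13766192 0.60410463] back [0.13780998 0.64679504] yaw [-7.83818164 -7.8465069 ]
 ends y -0.2627696502079373 0.2754377109397144
  z.074 [183, 183, 27, 23, 295] [ 0.708 -0.032  0.073] [ 0.676 -0.059  0.068] [ 0.743 -0.007  0.078]
  z.074 [178, 196, 9, 11, 32] [0.713 0.01  0.075] [0.698 0.003 0.068] [0.734 0.015 0.079]
  z.074 [164, 199, 21, 16, 103] [0.711 0.044 0.074] [0.686 0.024 0.068] [0.749 0.057 0.079]
  z.074 [227, 202, 7, 9, 21] [ 0.616 -0.066  0.074] [ 0.601 -0.068  0.068] [ 0.629 -0.063  0.079]
  z.074 [140, 217, 21, 10, 59] [0.711 0.108 0.073] [0.701 0.08  0.068] [0.739 0.125 0.079]
  z.074 [76, 218, 6, 5, 16] [0.846 0.23  0.074] [0.843 0.223 0.068] [0.85  0.235 0.079]
top0 lamp front [0.13566458 0.60913634] back [0.13615672 0.65165391] yaw [-7.72584055 -7.7535266 ]
 ends y -0.2641091371580592 0.2724444623107047
  z.074 [207, 127, 6, 16, 46] [ 0.725 -0.018  0.073] [ 0.703 -0.026  0.068] [ 0.744 -0.012  0.077]
  z.074 [212, 127, 9, 16, 110] [ 0.722 -0.036  0.074] [ 0.702 -0.047  0.068] [ 0.743 -0.025  0.078]
  z.074 [183, 128, 5, 12, 38] [0.727 0.047 0.077] [0.712 0.04  0.07 ] [0.742 0.052 0.079]
  z.074 [196, 128, 7, 14, 59] [0.722 0.009 0.076] [0.707 0.001 0.069] [0.74  0.017 0.079]
  z.074 [220, 128, 3, 16, 23] [ 0.718 -0.05   0.073] [ 0.699 -0.053  0.069] [ 0.74  -0.047  0.077]
  z.074 [223, 128, 3, 16, 22] [ 0.719 -0.058  0.074] [ 0.699 -0.061  0.069] [ 0.74  -0.055  0.077]
```

```bash
python3 -m pendant '[{"jaw":1,"linear":[0,0,-4],"twist":7.1},{"jaw":1,"linear":[0,0,-4],"twist":7.1},{"jaw":1,"linear":[0,0,-4],"twist":7.1},{"jaw":1,"linear":[0,0,-4],"twist":7.1},{"jaw":1,"linear":[1,-4,0],"twist":0},{"jaw":1,"linear":[1,-4,0],"twist":0},{"jaw":1,"linear":[1,-4,0],"twist":0},{"jaw":1,"linear":[1,-4,0],"twist":0},{"jaw":1,"linear":[1,-4,0],"twist":0},{"jaw":1,"linear":[1,-4,0],"twist":0},{"jaw":1,"linear":[1,-4,0],"twist":0},{"jaw":1,"linear":[1,-4,0],"twist":0}]'; python3 - <<'E'
from h import *
o=robot.get_obs(); print(o['q'].round(3),o['tool_rot'].round(4),R.from_quat(o['tool_rot']).as_matrix().round(3))
E
```

```text
time: 1.1
position: [0.3427, -0.2765, 0.4009]
tool_rot: [0.998, -0.068, -0.0, -0.0]
ft_force: [0.5, -0.5, 0.1]
grip_width: 0.0871
grip_force: 0.0
[-0.934  0.096  1.626  0.     1.42   0.773] [ 9.977e-01 -6.820e-02 -1.000e-04 -3.000e-04] [[ 0.991 -0.136 -0.   ]
 [-0.136 -0.991  0.001]
 [-0.    -0.001 -1.   ]]
```

```bash
python3 -m pendant '[{"jaw":1,"linear":[1.6,-3.5,-1],"twist":0},{"jaw":1,"linear":[1.6,-3.5,-1],"twist":0},{"jaw":1,"linear":[1.6,-3.5,-1],"twist":0},{"jaw":1,"linear":[1.6,-3.5,-1],"twist":0},{"jaw":1,"linear":[1.6,-3.5,-1],"twist":0},{"jaw":1,"linear":[1.6,-3.5,-1],"twist":0},{"jaw":1,"linear":[2,0,-3],"twist":0},{"jaw":1,"linear":[2,0,-3],"twist":0},{"jaw":1,"linear":[2,0,-3],"twist":0},{"jaw":1,"linear":[2,0,-3],"twist":0},{"jaw":1,"linear":[2,0,-3],"twist":0},{"jaw":1,"linear":[2,0,-3],"twist":0}]'; python3 - <<'E'
from h import *
o=robot.get_obs(); print(o['q'].round(3),R.from_quat(o['tool_rot']).as_matrix().round(3))
E
```

```text
time: 2.1
position: [0.5856, -0.0996, 0.6423]
tool_rot: [0.998, -0.068, -0.0, -0.0]
ft_force: [0.9, -0.7, 0.2]
grip_width: 0.087
grip_force: 0.0
[-0.356  0.325  0.721  0.     2.097  1.35 ] [[ 0.991 -0.135 -0.001]
 [-0.135 -0.991  0.   ]
 [-0.001 -0.    -1.   ]]
```

```bash
python3 -m pendant '[{"jaw":1,"linear":[0,-4.1,0],"twist":0},{"jaw":1,"linear":[0,-4.1,0],"twist":0},{"jaw":1,"linear":[0,-4.1,0],"twist":0},{"jaw":1,"linear":[4,0,0],"twist":0},{"jaw":1,"linear":[4,0,0],"twist":0},{"jaw":1,"linear":[4,0,0],"twist":0},{"jaw":1,"linear":[4,0,0],"twist":0},{"jaw":1,"linear":[4,0,0],"twist":0},{"jaw":1,"linear":[4,0,0],"twist":0}]'; python3 - <<'E'
from h import *
o=robot.get_obs(); print(o['q'].round(3),R.from_quat(o['tool_rot']).as_matrix().round(3))
E
```

```text
time: 2.85
position: [0.7775, -0.0102, 0.5881]
tool_rot: [0.997, -0.068, 0.023, -0.002]
ft_force: [-0.3, -0.1, 0.2]
grip_width: 0.0871
grip_force: 0.0
[-0.159  0.695  0.22   0.009  2.182  1.553] [[ 0.99  -0.135  0.046]
 [-0.135 -0.991  0.   ]
 [ 0.045 -0.007 -0.999]]
```

```bash
python3 -m pendant '[{"jaw":1,"linear":[4,0,0],"twist":0},{"jaw":1,"linear":[4,0,0],"twist":0},{"jaw":1,"linear":[4,0,0],"twist":0},{"jaw":1,"linear":[4,0,0],"twist":0}]'; python3 - <<'E'
from h import *
o=robot.get_obs(); print(o['q'].round(3),R.from_quat(o['tool_rot']).as_matrix().round(3))
E
python3 -m pendant '[{"jaw":1,"linear":[-4,0,0],"twist":0},{"jaw":1,"linear":[-4,0,0],"twist":0}]';python3 - <<'E'
from h import *
o=robot.get_obs(); print(o['q'].round(3),R.from_quat(o['tool_rot']).as_matrix().round(3))
E
```

```text
time: 3.18
position: [0.8407, -0.0293, 0.5349]
tool_rot: [0.996, -0.068, 0.064, -0.003]
ft_force: [-0.7, 0.2, -0.0]
grip_width: 0.0867
grip_force: 0.0
[-0.174  0.765  0.22   0.022  2.029  1.544] [[ 0.983 -0.135  0.127]
 [-0.136 -0.991 -0.002]
 [ 0.127 -0.015 -0.992]]
time: 3.35
position: [0.7771, -0.0218, 0.5156]
tool_rot: [0.996, -0.069, 0.057, -0.004]
ft_force: [0.3, -0.7, 1.3]
grip_width: 0.0871
grip_force: 0.0
[-0.179  0.597  0.593  0.021  1.839  1.536] [[ 0.984 -0.136  0.114]
 [-0.137 -0.991 -0.   ]
 [ 0.113 -0.016 -0.993]]
```

```bash
python3 -m pendant '[{"jaw":1,"linear":[3,0,-2.8],"twist":0},{"jaw":1,"linear":[3,0,-2.8],"twist":0},{"jaw":1,"linear":[3,0,-2.8],"twist":0},{"jaw":1,"linear":[3,0,-2.8],"twist":0},{"jaw":1,"linear":[3,0,-2.8],"twist":0},{"jaw":1,"linear":[3,0,-2.8],"twist":0},{"jaw":1,"linear":[3,0,-2.8],"twist":0},{"jaw":1,"linear":[3,0,-2.8],"twist":0}]'; python3 - <<'E'
from h import *
o=robot.get_obs(); print(o['q'].round(3),R.from_quat(o['tool_rot']).as_matrix().round(3))
E
```

```text
time: 4.02
position: [0.7989, -0.0433, 0.6531]
tool_rot: [0.988, -0.067, 0.142, -0.005]
ft_force: [-0.2, 0.5, -0.8]
grip_width: 0.0872
grip_force: 0.0
[-0.211  0.622  0.218  0.055  2.019  1.527] [[ 0.95  -0.132  0.281]
 [-0.134 -0.991 -0.01 ]
 [ 0.28  -0.029 -0.96 ]]
```

```bash
python3 -m pendant '[{"jaw":1,"linear":[3,0.8,-2.6],"twist":0},{"jaw":1,"linear":[3,0.8,-2.6],"twist":0},{"jaw":1,"linear":[3,0.8,-2.6],"twist":0}]'; python3 - <<'E'
from h import *
o=robot.get_obs(); print(o['q'].round(3),R.from_quat(o['tool_rot']).as_matrix().round(3))
E
```

```text
time: 4.27
position: [0.789, -0.0736, 0.6866]
tool_rot: [0.982, -0.067, 0.176, -0.004]
ft_force: [0.3, -0.5, 0.2]
grip_width: 0.0868
grip_force: 0.0
[-0.261  0.583  0.218  0.082  1.994  1.494] [[ 0.929 -0.131  0.346]
 [-0.134 -0.991 -0.015]
 [ 0.344 -0.032 -0.938]]
```

```bash
python3 -m pendant '[{"jaw":1,"linear":[3.4,0,-2.2],"twist":0},{"jaw":1,"linear":[3.4,0,-2.2],"twist":0},{"jaw":1,"linear":[3.4,0,-2.2],"twist":0},{"jaw":1,"linear":[3.4,0,-2.2],"twist":0},{"jaw":1,"linear":[3.4,0,-2.2],"twist":0}]'; python3 - <<'E'
from h import *
o=robot.get_obs(); print(o['q'].round(3),R.from_quat(o['tool_rot']).as_matrix().round(3))
E
```

```text
time: 4.68
position: [0.7872, -0.0806, 0.7328]
tool_rot: [0.97, -0.067, 0.235, -0.003]
ft_force: [0.5, 0.7, 0.5]
grip_width: 0.087
grip_force: 0.0
[-0.281  0.535  0.218  0.11   1.922  1.49 ] [[ 0.88  -0.128  0.457]
 [-0.131 -0.991 -0.025]
 [ 0.456 -0.038 -0.889]]
```

```bash
cat >> h.py <<'E'
O=np.array([.6076,.0083,0]); yw=np.radians(-7.8); M=np.array([[np.cos(yw),-np.sin(yw),0],[np.sin(yw),np.cos(yw),0],[0,0,1]])
def W(k): return O+M@np.array(k)
def go(target):  # tool-frame delta in cm
    o=robot.get_obs(); r=R.from_quat(o['tool_rot']).as_matrix()
    print('tcp jig',((o['position']-O)@M).round(4),'delta tool cm',((target-o['position'])@r*100).round(2))
E
python3 - <<'E'
from h import *
for n in('side0','top0'):
    c=load(n);J=(cloud(c)-O)@M; b=c['color'].max(-1)
    m=(J[...,2]>.15)&(J[...,2]<.235)&(J[...,1]>-.125)&(J[...,1]<-.07)&(abs(J[...,0])<.1)
    q=J[m]
    for z in np.arange(.155,.235,.01):
        s=q[abs(q[:,2]-z)<.005]
        if len(s): print(n,round(z,3),len(s),'x',s[:,0].min().round(4),np.median(s[:,0]).round(4),s[:,0].max().round(4),'y',s[:,1].min().round(4),np.median(s[:,1]).round(4),s[:,1].max().round(4))
    m=(abs(J[...,2]-.162)<.012)&(J[...,1]<-.13)&(J[...,1]>-.25)&(J[...,0]<-.03)&(J[...,0]>-.12); s=J[m]; print('grip',len(s),s.min(0),s.max(0))
    m=(abs(J[...,2]-.084)<.004)&(abs(J[...,0])<.04)&(J[...,1]<-.05); s=J[m]; print('head y',np.percentile(s[:,1],[1,99]),'x',np.percentile(s[:,0],[1,99]))
for s,a in((.034,0),(.034,.1),(.034,.9)):
    print(s,a,W([-.085*np.sin(a),s-.13,.115+.085*np.cos(a)]).round(3))
go(W([0-.085*np.sin(.05),.034-.13,.2]))
E
```

```text
side0 0.155 12 x -0.0121 -0.0097 -0.005 y -0.0991 -0.0944 -0.0899
side0 0.165 8 x -0.0153 -0.0127 -0.0007 y -0.1018 -0.0918 -0.0889
side0 0.175 22 x -0.0186 -0.0148 -0.004 y -0.1012 -0.091 -0.0858
side0 0.185 25 x -0.0203 -0.0154 -0.0044 y -0.1017 -0.0901 -0.0858
side0 0.195 28 x -0.0215 -0.0159 -0.0032 y -0.1066 -0.0908 -0.0865
side0 0.205 27 x -0.0202 -0.0165 -0.0051 y -0.1064 -0.092 -0.0859
side0 0.215 36 x -0.0218 -0.0163 0.0006 y -0.1054 -0.0911 -0.0856
side0 0.225 41 x -0.0211 -0.0112 -0.0019 y -0.1056 -0.0963 -0.0877
grip 86 [-0.0913724  -0.17921988  0.1503874 ] [-0.04628723 -0.16040021  0.17384291]
head y [-1.26119496 -0.07220175] x [-0.03848213  0.034204  ]
top0 0.175 3 x -0.0099 -0.0073 0.0068 y -0.1081 -0.106 -0.104
top0 0.185 2 x -0.0061 -0.0027 0.0008 y -0.1088 -0.1084 -0.108
top0 0.195 1 x -0.0021 -0.0021 -0.0021 y -0.1087 -0.1087 -0.1087
top0 0.205 3 x -0.0104 -0.0048 0.0013 y -0.1093 -0.1081 -0.1065
top0 0.215 17 x -0.0168 -0.0131 0.0031 y -0.1062 -0.0981 -0.0875
top0 0.225 57 x -0.0147 -0.0055 0.0037 y -0.1085 -0.0989 -0.0897
grip 40 [-0.08637516 -0.18040303  0.1515211 ] [-0.03908655 -0.1644884   0.17398608]
head y [-0.19202097 -0.07476104] x [-0.03411216  0.03064523]
0.034 0 [ 0.595 -0.087  0.2  ]
0.034 0.1 [ 0.586 -0.086  0.2  ]
0.034 0.9 [ 0.529 -0.078  0.168]
tcp jig [ 0.19   -0.0638  0.7328] delta tool cm [-41.55   5.1   38.4 ]
```

```bash
python3 -m pendant '[{"jaw":1,"linear":[-3.8,0.46,0],"twist":0},{"jaw":1,"linear":[-3.8,0.46,0],"twist":0},{"jaw":1,"linear":[-3.8,0.46,0],"twist":0},{"jaw":1,"linear":[-3.8,0.46,0],"twist":0},{"jaw":1,"linear":[-3.8,0.46,0],"twist":0},{"jaw":1,"linear":[-3.8,0.46,0],"twist":0},{"jaw":1,"linear":[-3.8,0.46,0],"twist":0},{"jaw":1,"linear":[-3.8,0.46,0],"twist":0},{"jaw":1,"linear":[-3.8,0.46,0],"twist":0},{"jaw":1,"linear":[-3.8,0.46,0],"twist":0},{"jaw":1,"linear":[-3.5,0.46,0],"twist":0}]';python3 - <<'E'
from h import *
go(W([-.008,-.097,.2]))
o=robot.get_obs(); print(o['q'].round(3),R.from_quat(o['tool_rot']).as_matrix().round(3))
E
```

```text
time: 5.6
position: [0.4252, -0.0766, 0.5499]
tool_rot: [0.969, -0.066, 0.236, -0.002]
ft_force: [-0.4, -0.8, 0.7]
grip_width: 0.087
grip_force: 0.0
tcp jig [-0.1692 -0.1088  0.5499] delta tool cm [-1.71  0.2  38.5 ]
[-0.607 -0.214  1.61   0.249  1.337  1.092] [[ 0.88  -0.127  0.459]
 [-0.129 -0.991 -0.027]
 [ 0.458 -0.035 -0.888]]
```

```bash
python3 -m pendant '[{"jaw":1,"linear":[-0.3,0.03,3.8],"twist":0},{"jaw":1,"linear":[-0.3,0.03,3.8],"twist":0},{"jaw":1,"linear":[-0.3,0.03,3.8],"twist":0},{"jaw":1,"linear":[-0.3,0.03,3.8],"twist":0},{"jaw":1,"linear":[-0.3,0.03,3.8],"twist":0},{"jaw":1,"linear":[-0.2,0.05,3.8],"twist":0},{"jaw":1,"linear":[0,0,3.2],"twist":0},{"jaw":1,"linear":[0,0,0],"twist":0}]';python3 - <<'E'
from h import *
go(W([-.008,-.097,.2]))
c=shot('side','s1'); cv2.imwrite('pics/s1b.png',cv2.resize(c['color'][90:270,110:350],(800,600),interpolation=cv2.INTER_CUBIC))
o=robot.get_obs(); p=o['position']; r=R.from_quat(o['tool_rot']).as_matrix()
f=lambda P:((proj(c,P)-[110,90])*3.333).round(0)
print('tcp',f(p),'tip',f(p+r[:,2]*.019),'target',f(W([-.008,-.097,.2])))
E
```

```text
time: 6.27
position: [0.5301, -0.0829, 0.3047]
tool_rot: [0.971, -0.067, 0.231, -0.005]
ft_force: [-0.0, 1.1, -0.1]
grip_width: 0.0872
grip_force: 0.0
tcp jig [-0.0644 -0.1009  0.3047] delta tool cm [ 0.35  0.07 11.89]
tcp [492. 202.] tip [483. 215.] target [440. 274.]
```

View pics/s1b.png

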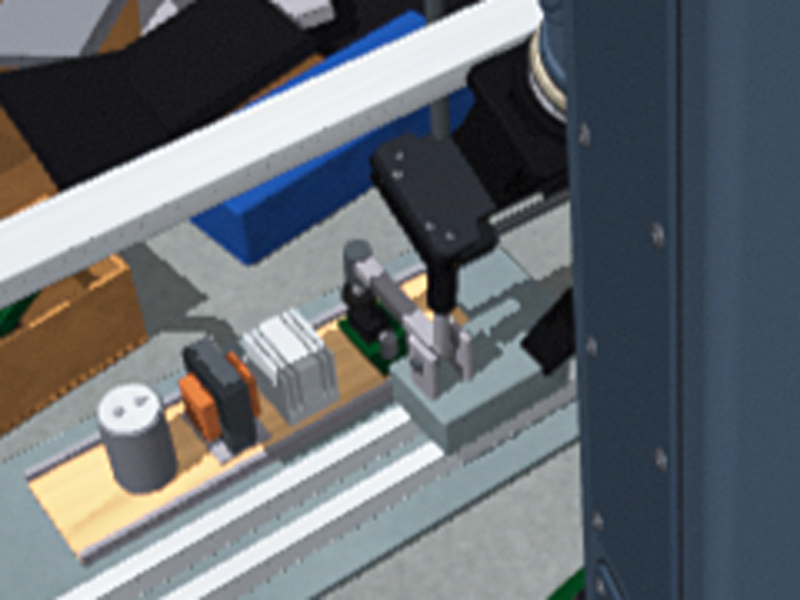

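The gripper body is at (430,200), in front of the lamp, with the sleeve right below at (442,280), which matches the projected target. Next I go in and close.

```bash
python3 -m pendant '[{"jaw":1,"linear":[0.1,0.02,3.5],"twist":0},{"jaw":1,"linear":[0.1,0.02,3.5],"twist":0},{"jaw":1,"linear":[0.1,0.02,3],"twist":0},{"jaw":1,"linear":[0,0,1.9],"twist":0},{"jaw":1,"linear":[0,0,0],"twist":0}]' && python3 -m pendant '[{"jaw":0.1,"linear":[0,0,0],"twist":0},{"jaw":0.1,"linear":[0,0,0],"twist":0},{"jaw":0.1,"linear":[0,0,0],"twist":0},{"jaw":0.1,"linear":[0,0,0],"twist":0},{"jaw":0.1,"linear":[0,0,0],"twist":0},{"jaw":0.1,"linear":[0,0,0],"twist":0},{"jaw":0.1,"linear":[0,0,0],"twist":0},{"jaw":0.1,"linear":[0,0,0],"twist":0}]' 15
python3 - <<'E'
from h import *
o=robot.get_obs(); r=R.from_quat(o['tool_rot']).as_matrix(); P=(o['position']-O)@M; print(P,(M.T@r).round(3))
# waypoints from current a0=.09 to 1.05 rel. circle, expressed in tool cm
a=np.linspace(.09,1.05,11); c=np.stack([-.085*np.sin(a),0*a,.085*np.cos(a)],1)
print((np.diff(c,axis=0)@M.T@r*100).round(2))
E
```

```text
time: 6.73
position: [0.5879, -0.0876, 0.2043]
tool_rot: [0.97, -0.067, 0.235, -0.003]
ft_force: [-0.7, -1.2, -0.1]
grip_width: 0.087
grip_force: 0.0
time: 7.4
position: [0.5857, -0.0869, 0.2046]
tool_rot: [0.97, -0.067, 0.234, -0.003]
ft_force: [-0.2, 0.1, 0.2]
grip_width: 0.0416
grip_force: 0.0
[-0.00876917 -0.09733107  0.20458193] [[ 0.891  0.008  0.454]
 [-0.01  -0.999  0.037]
 [ 0.454 -0.038 -0.89 ]]
[[-0.77 -0.   -0.27]
 [-0.79  0.   -0.19]
 [-0.81  0.   -0.11]
 [-0.81  0.01 -0.04]
 [-0.81  0.01  0.04]
 [-0.81  0.01  0.12]
 [-0.79  0.02  0.2 ]
 [-0.77  0.02  0.27]
 [-0.74  0.02  0.34]
 [-0.7   0.02  0.41]]
```

Fingers still closing; I'll wait a little longer.

```bash
python3 -m pendant '[{"jaw":0.1,"linear":[0,0,0],"twist":0},{"jaw":0.1,"linear":[0,0,0],"twist":0},{"jaw":0.1,"linear":[0,0,0],"twist":0},{"jaw":0.1,"linear":[0,0,0],"twist":0},{"jaw":0.1,"linear":[0,0,0],"twist":0},{"jaw":0.1,"linear":[0,0,0],"twist":0}]' 18
```

```text
time: 7.9
position: [0.5857, -0.087, 0.2042]
tool_rot: [0.97, -0.067, 0.234, -0.003]
ft_force: [0.6, -0.3, -0.9]
grip_width: 0.0217
grip_force: 17.9
```

Gripped (21.7 mm). Swing toward the robot.

```bash
python3 -m pendant '[{"jaw":0.1,"linear":[-0.77,0,-0.27],"twist":0},{"jaw":0.1,"linear":[-0.79,0,-0.19],"twist":0},{"jaw":0.1,"linear":[-0.81,0,-0.11],"twist":0},{"jaw":0.1,"linear":[-0.81,0,-0.04],"twist":0},{"jaw":0.1,"linear":[-0.81,0,0.04],"twist":0},{"jaw":0.1,"linear":[-0.81,0,0.12],"twist":0},{"jaw":0.1,"linear":[-0.79,0,0.2],"twist":0},{"jaw":0.1,"linear":[-0.77,0,0.27],"twist":0}]'; python3 -m pendant '[{"jaw":0.1,"linear":[-0.37,0,0.17],"twist":0},{"jaw":0.1,"linear":[-0.37,0,0.17],"twist":0},{"jaw":0.1,"linear":[-0.37,0,0.2],"twist":0},{"jaw":0.1,"linear":[0,0,0],"twist":0}]'
python3 - <<'E'
from h import *
o=robot.get_obs(); P=(o['position']-O)@M; print(P,'pivot-angle',np.arctan2(-P[0],P[2]-.115),np.hypot(P[0],P[2]-.115))
E
```

```text
time: 8.57
position: [0.5323, -0.0806, 0.1787]
tool_rot: [0.969, -0.067, 0.239, -0.001]
ft_force: [-6.4, -0.9, 15.6]
grip_width: 0.0214
grip_force: 18.2
time: 8.9
position: [0.5225, -0.0784, 0.1669]
tool_rot: [0.969, -0.068, 0.236, -0.002]
ft_force: [-7.3, -1.4, 11.0]
grip_width: 0.0216
grip_force: 17.9
[-0.07251879 -0.09740584  0.16687238] pivot-angle 0.949878336717756 0.08916119167414528
```

```bash
python3 -m pendant '[{"jaw":0.1,"linear":[-0.3,0,0.3],"twist":0},{"jaw":0.1,"linear":[-0.3,0,0.3],"twist":0},{"jaw":0.1,"linear":[0,0,0],"twist":0}]'
python3 - <<'E'
from h import *
o=robot.get_obs(); P=(o['position']-O)@M; print(P,'pivot-angle',np.arctan2(-P[0],P[2]-.115),np.hypot(P[0],P[2]-.115))
c=shot('side','s2'); cv2.imwrite('pics/s2b.png',cv2.resize(c['color'][130:250,150:310],(800,600),interpolation=cv2.INTER_CUBIC))
q=(cloud(c)-O)@M; m=(q[...,2]>.14)&(q[...,2]<.26)&(q[...,1]>-.13)&(q[...,1]<-.06)&(q[...,0]>.03)&(q[...,0]<.15)
s=q[m]; print(len(s),s.min(0),s.max(0)) if len(s) else 0
for a in(.7,.8,.9):
  L=lambda x,z:proj(c,W([x*np.cos(a)-z*np.sin(a),-.097,.115+x*np.sin(a)+z*np.cos(a)]))
  print(a,((L(.11,0)-[150,130])*5).round(),((L(.11,-.047)-[150,130])*5).round())
E
```

```text
time: 9.15
position: [0.5223, -0.078, 0.1605]
tool_rot: [0.969, -0.068, 0.238, -0.002]
ft_force: [-1.6, 1.2, 15.9]
grip_width: 0.0209
grip_force: 18.1
[-0.07276523 -0.09707733  0.16047323] pivot-angle 1.0122468523434554 0.0858055535588309
304 [ 0.0301151  -0.10811157  0.14880233] [ 0.11178465 -0.08256683  0.21572584]
0.7 [352. 124.] [324. 143.]
0.8 [360. 121.] [326. 132.]
0.9 [368. 119.] [330. 122.]
```

View pics/s2b.png

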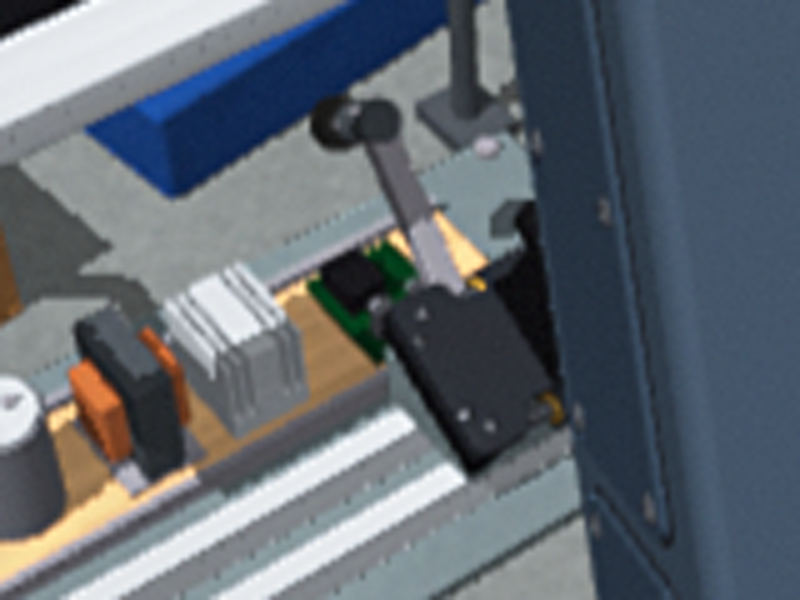

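The arm end at (378,118) and the foot at (330,122) match the 0.9 rad projection, so the lever is on its upper stop. Now release, back off, and shift to the slide grip.

```bash
python3 -m pendant '[{"jaw":0.55,"linear":[0,0,0],"twist":0},{"jaw":0.55,"linear":[0,0,0],"twist":0},{"jaw":0.55,"linear":[0,0,0],"twist":0},{"jaw":0.55,"linear":[0,0,0],"twist":0},{"jaw":0.55,"linear":[0,0,0],"twist":0},{"jaw":0.55,"linear":[0,0,-2],"twist":0},{"jaw":0.55,"linear":[0,0,-3],"twist":0},{"jaw":0.55,"linear":[0,0,-3],"twist":0},{"jaw":0.55,"linear":[0,3.7,0],"twist":0},{"jaw":0.55,"linear":[0,3.7,0],"twist":0},{"jaw":0.55,"linear":[0,0,0],"twist":0}]';python3 - <<'E'
from h import *
go(W([-.066,-.172,.162]))
c=shot('side','s3'); q=(cloud(c)-O)@M
m=(q[...,2]>.14)&(q[...,2]<.26)&(q[...,1]>-.13)&(q[...,1]<-.06)&(q[...,0]>.03)&(q[...,0]<.15)
s=q[m]; print(len(s),s.min(0),s.max(0))
t=cams.camera('top'); q=(cloud(t)-O)@M
m=(abs(q[...,2]-.162)<.02)&(q[...,1]<-.13)&(q[...,1]>-.25)&(q[...,0]<-.03)&(q[...,0]>-.12); s=q[m]; print('grip',len(s),s.min(0),s.max(0)) if m.any() else 0
E
```

```text
time: 10.12
position: [0.4755, -0.1553, 0.2274]
tool_rot: [0.969, -0.07, 0.237, 0.001]
ft_force: [0.9, -0.1, 0.2]
grip_width: 0.0479
grip_force: 0.0
tcp jig [-0.1087 -0.18    0.2274] delta tool cm [ 0.78 -0.6   7.79]
302 [ 0.03042706 -0.10804085  0.14812082] [ 0.11084761 -0.08336125  0.21719206]
grip 111 [-0.08663931 -0.1826665   0.14312608] [-0.03418132 -0.16474319  0.18177277]
```

```bash
python3 -m pendant '[{"jaw":0.55,"linear":[0.7,-0.6,0],"twist":0},{"jaw":0.55,"linear":[0,0,2.6],"twist":0},{"jaw":0.55,"linear":[0,0,2.6],"twist":0},{"jaw":0.55,"linear":[0,0,2.5],"twist":0},{"jaw":0.55,"linear":[0,0,0],"twist":0},{"jaw":0.1,"linear":[0,0,0],"twist":0},{"jaw":0.1,"linear":[0,0,0],"twist":0},{"jaw":0.1,"linear":[0,0,0],"twist":0},{"jaw":0.1,"linear":[0,0,0],"twist":0},{"jaw":0.1,"linear":[0,0,0],"twist":0},{"jaw":0.1,"linear":[0,0,0],"twist":0},{"jaw":0.1,"linear":[0,0,0],"twist":0}]' 20;python3 - <<'E'
from h import *
go(W([-.066,-.172,.162]))
o=robot.get_obs(); r=R.from_quat(o['tool_rot']).as_matrix(); print('jig y step in tool',(M[:,1]@r).round(4))
E
```

```text
time: 11.22
position: [0.5159, -0.1455, 0.1616]
tool_rot: [0.97, -0.067, 0.235, -0.002]
ft_force: [-5.2, -0.9, 5.8]
grip_width: 0.0184
grip_force: 20.7
tcp jig [-0.07   -0.1648  0.1616] delta tool cm [0.38 0.72 0.12]
jig y step in tool [-0.0102 -0.9993  0.0353]
```

```bash
python3 -m pendant '[{"jaw":0.1,"linear":[0,-0.8,0.03],"twist":0},{"jaw":0.1,"linear":[0,-0.8,0.03],"twist":0},{"jaw":0.1,"linear":[0,-0.8,0.03],"twist":0},{"jaw":0.1,"linear":[0,-0.8,0.03],"twist":0},{"jaw":0.1,"linear":[0,-0.8,0.03],"twist":0},{"jaw":0.1,"linear":[0,-0.8,0.03],"twist":0},{"jaw":0.1,"linear":[0,-0.6,0.02],"twist":0},{"jaw":0.1,"linear":[0,0,0],"twist":0},{"jaw":0.1,"linear":[0,0,0],"twist":0}]';python3 - <<'E'
from h import *
go(W([-.066,-.104,.162]))
for n in('side','top'):
    c=shot(n,n+'4'); q=(cloud(c)-O)@M
    m=(q[...,2]>.14)&(q[...,2]<.26)&(q[...,1]>-.13)&(q[...,1]<.02)&(q[...,0]>.05)&(q[...,0]<.15)
    s=q[m]; print(n,'foot',len(s),s.min(0).round(4),s.max(0).round(4)) if len(s) else 0
    m=(abs(q[...,2]-.074)<.004)&(q[...,1]>-.08)&(q[...,1]<.01)&(q[...,0]>.07)&(q[...,0]<.15)
    s=q[m]; print('sink',len(s),s.min(0).round(4),s.max(0).round(4)) if len(s) else 0
    m=(abs(q[...,2]-.084)<.003)&(q[...,1]>-.2)&(q[...,1]<.1)&(abs(q[...,0])<.035)
    s=q[m]; print('head',len(s),np.percentile(s[:,1],[1,99]).round(4)) if len(s) else 0
c=load('side4'); cv2.imwrite('pics/s4b.png',cv2.resize(c['color'][130:250,130:290],(800,600),interpolation=cv2.INTER_CUBIC))
E
```

```text
time: 11.97
position: [0.5234, -0.0901, 0.1616]
tool_rot: [0.97, -0.066, 0.234, -0.004]
ft_force: [-3.7, 2.4, 7.5]
grip_width: 0.0183
grip_force: 20.6
tcp jig [-0.0701 -0.109   0.1616] delta tool cm [ 0.38 -0.49  0.17]
side foot 203 [ 0.0502 -0.0443  0.1669] [ 0.1121 -0.019   0.2171]
sink 260 [ 0.0731 -0.0504  0.07  ] [ 0.1371 -0.0033  0.0778]
head 305 [-0.0865 -0.009 ]
top foot 157 [ 0.0729 -0.0486  0.1701] [ 0.1154 -0.0211  0.2155]
sink 79 [ 0.0981 -0.0515  0.07  ] [0.1402 0.0098 0.0778]
head 720 [-0.1288 -0.0124]
```

View pics/s4b.png

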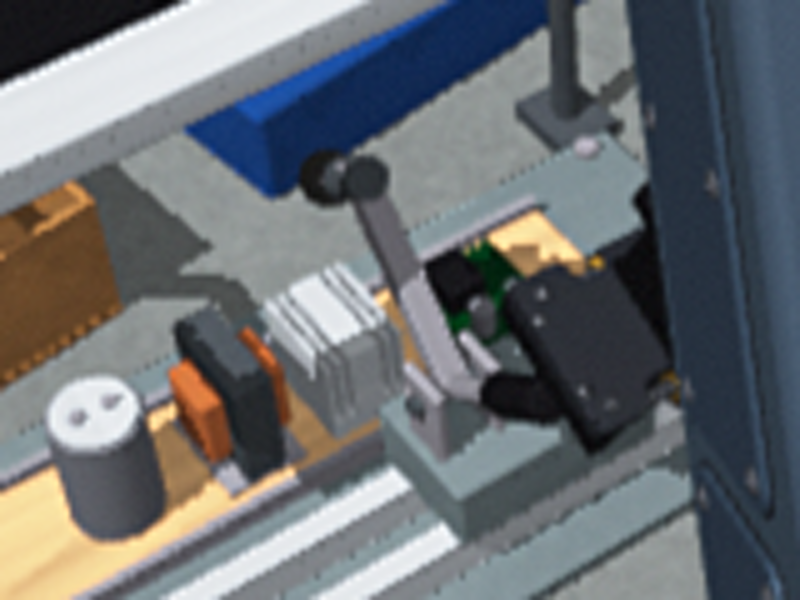

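The side crop shows the foot at (325,178) and the sink top at (330,300). The measured y offset is about 5 mm, so I nudge the head 5 mm on.

```bash
python3 -m pendant '[{"jaw":0.1,"linear":[0,-0.25,0],"twist":0},{"jaw":0.1,"linear":[0,-0.25,0.02],"twist":0},{"jaw":0.1,"linear":[0,0,0],"twist":0},{"jaw":0.1,"linear":[0,0,0],"twist":0}]';python3 - <<'E'
from h import *
go(W([-.066,-.104,.162]))
def mid(v,w): # extents by 2/98 percentiles
    a,b=np.percentile(v,[1.5,98.5]); return round((a+b)/2,4),round(b-a,4)
for n in('side','top'):
    c=shot(n,n+'5'); q=(cloud(c)-O)@M
    m=(q[...,2]>.19)&(q[...,2]<.26)&(q[...,1]>-.13)&(q[...,1]<.02)&(q[...,0]>.05)&(q[...,0]<.15)
    print(n,'foot',mid(q[m][:,1],.028))
    c0=load(n+'0');q=(cloud(c0)-O)@M
    m=(abs(q[...,2]-.074)<.004)&(q[...,1]>-.08)&(q[...,1]<.0)&(q[...,0]>.098)&(q[...,0]<.15)
    print('sink0',mid(q[m][:,1],.046))
E
```

```text
time: 12.4
position: [0.524, -0.0862, 0.1617]
tool_rot: [0.97, -0.067, 0.234, -0.003]
ft_force: [-4.4, 0.2, 7.4]
grip_width: 0.0183
grip_force: 20.8
tcp jig [-0.07   -0.105   0.1617] delta tool cm [ 0.37 -0.1   0.16]
side foot (np.float64(-0.0291), np.float64(0.0208))
sink0 (np.float64(-0.0261), np.float64(0.0459))
top foot (np.float64(-0.0318), np.float64(0.0197))
sink0 (np.float64(-0.0284), np.float64(0.0457))
```

```bash
python3 -m pendant '[{"jaw":0.1,"linear":[0,-0.3,0],"twist":0},{"jaw":0.1,"linear":[0,0,0],"twist":0},{"jaw":0.1,"linear":[0,0,0],"twist":0},{"jaw":0.55,"linear":[0,0,0],"twist":0},{"jaw":0.55,"linear":[0,0,0],"twist":0},{"jaw":0.55,"linear":[0,0,0],"twist":0},{"jaw":0.55,"linear":[0,0,0],"twist":0},{"jaw":0.55,"linear":[0,0,0],"twist":0},{"jaw":0.55,"linear":[0,0,0],"twist":0}]';python3 - <<'E'
from h import *
def mid(v):
    a,b=np.percentile(v,[1.5,98.5]); return round((a+b)/2,4),round(b-a,4)
for n in('side','top'):
    c=shot(n,n+'6'); q=(cloud(c)-O)@M
    m=(q[...,2]>.19)&(q[...,2]<.26)&(q[...,1]>-.13)&(q[...,1]<.02)&(q[...,0]>.05)&(q[...,0]<.15)
    print(n,'foot',mid(q[m][:,1]))
go(W([-.066,-.104,.162]))
E
```

```text
time: 13.25
position: [0.525, -0.0834, 0.161]
tool_rot: [0.97, -0.067, 0.234, -0.004]
ft_force: [-0.2, 0.0, -0.6]
grip_width: 0.0456
grip_force: 0.0
side foot (np.float64(-0.0262), np.float64(0.0207))
top foot (np.float64(-0.0287), np.float64(0.0204))
tcp jig [-0.0695 -0.102   0.1609] delta tool cm [0.36 0.19 0.06]
```

Foot and sink now agree within half a millimetre in both views. Back off and go over to the lever.

```bash
python3 -m pendant '[{"jaw":0.55,"linear":[0,0,-2],"twist":0},{"jaw":0.55,"linear":[0,0,-3],"twist":0},{"jaw":0.55,"linear":[0,0,-3],"twist":0},{"jaw":0.55,"linear":[0,-3.7,0.1],"twist":0},{"jaw":0.55,"linear":[0,-3.7,0.1],"twist":0},{"jaw":0.55,"linear":[0,0,0],"twist":0},{"jaw":0.55,"linear":[0,0,0],"twist":0}]';python3 - <<'E'
from h import *
go(W([-.0666,-.0275,.168]))
E
```

```text
time: 13.93
position: [0.4983, -0.0082, 0.2334]
tool_rot: [0.97, -0.065, 0.234, -0.004]
ft_force: [0.9, 0.1, 0.2]
grip_width: 0.0477
grip_force: 0.0
tcp jig [-0.1061 -0.0312  0.2334] delta tool cm [ 0.55 -0.07  7.63]
```

```bash
python3 -m pendant '[{"jaw":0.55,"linear":[0.5,-0.1,0],"twist":0},{"jaw":0.55,"linear":[0,0,2.6],"twist":0},{"jaw":0.55,"linear":[0,0,2.5],"twist":0},{"jaw":0.55,"linear":[0,0,2.5],"twist":0},{"jaw":0.55,"linear":[0,0,0],"twist":0},{"jaw":0.1,"linear":[0,0,0],"twist":0},{"jaw":0.1,"linear":[0,0,0],"twist":0},{"jaw":0.1,"linear":[0,0,0],"twist":0},{"jaw":0.1,"linear":[0,0,0],"twist":0},{"jaw":0.1,"linear":[0,0,0],"twist":0},{"jaw":0.1,"linear":[0,0,0],"twist":0},{"jaw":0.1,"linear":[0,0,0],"twist":0}]' 18;python3 - <<'E'
from h import *
go(W([-.0666,-.0275,.168]))
o=robot.get_obs(); r=R.from_quat(o['tool_rot']).as_matrix()
a=np.linspace(.9,0,10); c=np.stack([-.085*np.sin(a),0*a,.085*np.cos(a)],1)
print((np.diff(c,axis=0)@M.T@r*100).round(2), (M[:,0]@r).round(3))
E
```

```text
time: 14.93
position: [0.5379, -0.0116, 0.1692]
tool_rot: [0.97, -0.067, 0.235, -0.003]
ft_force: [-3.3, 1.7, 6.0]
grip_width: 0.0218
grip_force: 18.1
tcp jig [-0.0664 -0.0292  0.1692] delta tool cm [-0.08 -0.17  0.1 ]
[[ 0.79 -0.02 -0.31]
 [ 0.82 -0.02 -0.23]
 [ 0.84 -0.01 -0.15]
 [ 0.85 -0.01 -0.07]
 [ 0.85 -0.01  0.02]
 [ 0.84 -0.01  0.1 ]
 [ 0.83 -0.    0.19]
 [ 0.81  0.    0.27]
 [ 0.77  0.    0.35]] [0.89  0.007 0.455]
```

```bash
python3 -m pendant '[{"jaw":0.1,"linear":[0.79,-0.02,-0.31],"twist":0},{"jaw":0.1,"linear":[0.82,-0.02,-0.23],"twist":0},{"jaw":0.1,"linear":[0.84,-0.01,-0.15],"twist":0},{"jaw":0.1,"linear":[0.85,-0.01,-0.07],"twist":0},{"jaw":0.1,"linear":[0.85,-0.01,0.02],"twist":0},{"jaw":0.1,"linear":[0.84,-0.01,0.1],"twist":0},{"jaw":0.1,"linear":[0.83,0,0.19],"twist":0},{"jaw":0.1,"linear":[0.81,0,0.27],"twist":0},{"jaw":0.1,"linear":[0,0,0],"twist":0}]'; python3 -m pendant '[{"jaw":0.1,"linear":[0.4,0,0.19],"twist":0},{"jaw":0.1,"linear":[0.4,0,0.19],"twist":0},{"jaw":0.1,"linear":[0.3,0,0.15],"twist":0},{"jaw":0.1,"linear":[0.3,0,0.15],"twist":0},{"jaw":0.1,"linear":[0,0,0],"twist":0}]';python3 - <<'E'
from h import *
go(W([0,-.0275,.2]))
for n in('side','top'):
    c=shot(n,n+'7')
c=load('side7'); cv2.imwrite('pics/s7b.png',cv2.resize(c['color'][130:250,130:290],(800,600),interpolation=cv2.INTER_CUBIC))
for a in(0,.1,.2): print(a,((proj(c,W([.11*np.cos(a),-.0275,.115+.11*np.sin(a)]))-130)*5).round())
E
```

```text
time: 15.68
position: [0.5958, -0.0192, 0.2011]
tool_rot: [0.97, -0.066, 0.235, -0.003]
ft_force: [-2.6, 2.7, 6.2]
grip_width: 0.0218
grip_force: 17.6
time: 16.1
position: [0.6127, -0.0215, 0.2027]
tool_rot: [0.969, -0.067, 0.237, -0.003]
ft_force: [-0.5, 3.5, 7.3]
grip_width: 0.0207
grip_force: 17.9
tcp jig [ 0.009  -0.0288  0.2027] delta tool cm [-0.93 -0.13 -0.17]
0 [319. 256.]
0.1 [317. 242.]
0.2 [316. 229.]
```

View pics/s7b.png

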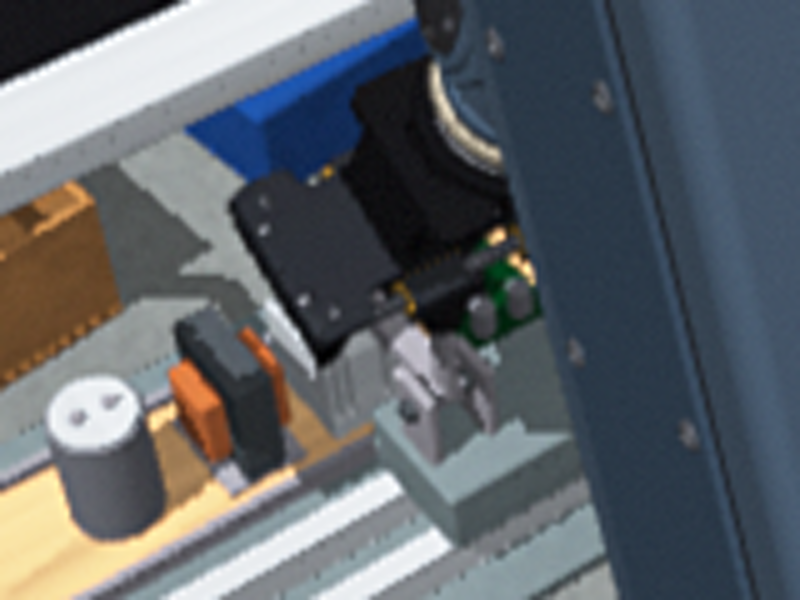

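The gripper hides the foot at about (320,256); the other modules are undisturbed. I'll carry the lever a little further past the stop and watch the force.

```bash
python3 -m pendant '[{"jaw":0.1,"linear":[0.27,-0.06,0.14],"twist":0},{"jaw":0.1,"linear":[0.27,-0.06,0.14],"twist":0},{"jaw":0.1,"linear":[0.27,0,0.14],"twist":0},{"jaw":0.1,"linear":[0,0,0],"twist":0},{"jaw":0.1,"linear":[0,0,0],"twist":0}]'
```

```text
time: 16.62
position: [0.6184, -0.0212, 0.2017]
tool_rot: [0.97, -0.066, 0.234, -0.003]
ft_force: [-11.9, -0.3, 14.8]
grip_width: 0.0207
grip_force: 18.1
```

```bash
python3 - <<'E'
from h import *
go(W([0,-.0275,.2]))
c=shot('top','top8'); q=(cloud(c)-O)@M
m=(q[...,2]>.09)&(q[...,2]<.16)&(q[...,1]>-.06)&(q[...,1]<.01)&(q[...,0]>.05)&(q[...,0]<.15)
s=q[m]; print(len(s),s.min(0),s.max(0),np.percentile(s[:,2],[50,90]))
c=load('top0'); q=(cloud(c)-O)@M
m=(q[...,2]>.09)&(q[...,2]<.16)&(q[...,1]>-.12)&(q[...,1]<-.07)&(q[...,0]>.05)&(q[...,0]<.15)
s=q[m]; print('at start',len(s),s.min(0),s.max(0),np.percentile(s[:,2],[50,90]))
E
```

```text
tcp jig [ 0.0147 -0.0278  0.2017] delta tool cm [-1.38 -0.03 -0.52]
105 [ 0.0897815  -0.04084159  0.09331766] [ 0.12300582 -0.01973413  0.12908711] [0.1235561 0.1267322]
at start 102 [ 0.08832977 -0.10942156  0.11246529] [ 0.12137184 -0.08929698  0.13823351] [0.13286049 0.13588751]
```

Resistance of 12 N shows the lever is on its stop. Release and back off.

```bash
python3 -m pendant '[{"jaw":0.6,"linear":[0,0,0],"twist":0},{"jaw":0.6,"linear":[0,0,0],"twist":0},{"jaw":0.6,"linear":[0,0,0],"twist":0},{"jaw":0.6,"linear":[0,0,0],"twist":0},{"jaw":0.6,"linear":[0,0,0],"twist":0},{"jaw":0.6,"linear":[0,0,0],"twist":0},{"jaw":0.6,"linear":[-0.6,0,-1.5],"twist":0},{"jaw":0.6,"linear":[0,0,-3],"twist":0},{"jaw":0.6,"linear":[0,0,-4],"twist":0},{"jaw":0.6,"linear":[0,0,-4],"twist":0},{"jaw":0.6,"linear":[0,0,-4],"twist":0},{"jaw":0.6,"linear":[0,0,-4],"twist":0}]';python3 -m pendant '[{"jaw":0.6,"linear":[-4,0,0],"twist":0},{"jaw":0.6,"linear":[-4,0,0],"twist":0},{"jaw":0.6,"linear":[0,0,0],"twist":0},{"jaw":0.6,"linear":[0,0,0],"twist":0}]'; python3 - <<'E'
from h import *
for n in('side','top'):
    c=shot(n,n+'9'); q=(cloud(c)-O)@M
    for nm,z0,z1,x0,x1 in(('footarm',.1,.16,.075,.15),('sleeve',.175,.235,-.06,.06),('sink',.070,.078,.07,.15)):
        m=(q[...,2]>z0)&(q[...,2]<z1)&(q[...,1]>-.06)&(q[...,1]<.005)&(q[...,0]>x0)&(q[...,0]<x1); s=q[m]
        if len(s): print(n,nm,len(s),np.percentile(s,[2,98],axis=0).round(4).tolist())
c=load('side9'); cv2.imwrite('pics/s9b.png',cv2.resize(c['color'][130:250,130:290],(800,600),interpolation=cv2.INTER_CUBIC))
for a in(0,.05,.1): print(a,((proj(c,W([.11*np.cos(a),-.0275,.115+.11*np.sin(a)]))-130)*5).round())
E
```

```text
time: 17.67
position: [0.5204, -0.0155, 0.3808]
tool_rot: [0.97, -0.067, 0.233, -0.003]
ft_force: [1.0, -0.7, 0.3]
grip_width: 0.0523
grip_force: 0.0
time: 18.0
position: [0.4462, -0.0035, 0.3403]
tool_rot: [0.971, -0.067, 0.23, -0.004]
ft_force: [1.0, -1.3, 0.9]
grip_width: 0.0522
grip_force: 0.0
side footarm 124 [[0.0762, -0.0367, 0.1046], [0.1177, -0.0174, 0.1271]]
side sleeve 181 [[-0.0138, -0.0362, 0.1769], [0.0041, -0.0172, 0.2238]]
side sink 126 [[0.0752, -0.0334, 0.0704], [0.135, -0.0035, 0.0774]]
top footarm 102 [[0.0901, -0.0406, 0.1023], [0.1209, -0.0205, 0.1281]]
top sleeve 97 [[-0.0083, -0.0405, 0.1776], [0.0114, -0.0212, 0.2236]]
top sink 94 [[0.1001, -0.0513, 0.0706], [0.1403, -0.0056, 0.0771]]
0 [319. 256.]
0.05 [318. 249.]
0.1 [317. 242.]
```

View pics/s9b.png

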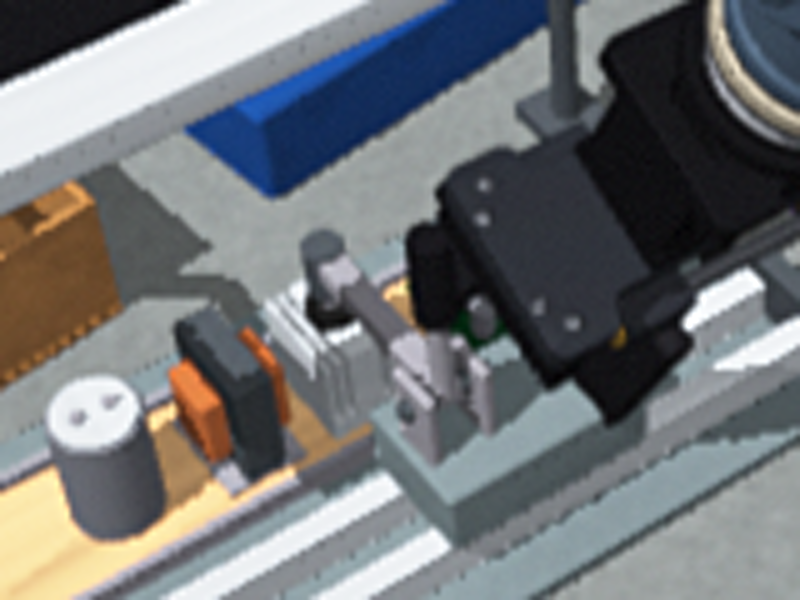

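```bash
python3 - <<'E'
from h import *
c=load('side9'); q=(cloud(c)-O)@M
m=(q[...,1]>-.045)&(q[...,1]<-.01)&(q[...,2]>.1)&(q[...,2]<.15)
for x in np.arange(.03,.125,.01):
    s=q[m&(abs(q[...,0]-x)<.005)]; print(round(x,3),len(s),np.percentile(s[:,2],90).round(4) if len(s) else '')
m=(q[...,1]>-.045)&(q[...,1]<-.01)&(abs(q[...,0])<.03)
for z in np.arange(.175,.23,.01):
    s=q[m&(abs(q[...,2]-z)<.005)]; print(round(z,3),s[:,0].min().round(4))
o=robot.get_obs(); print((o['position']-O)@M)
E
```

```text
0.03 25 0.1232
0.04 25 0.124
0.05 25 0.1238
0.06 25 0.1229
0.07 24 0.124
0.08 23 0.1246
0.09 20 0.1245
0.1 41 0.1256
0.11 32 0.1259
0.12 8 0.1256
0.175 -0.0136
0.185 -0.0138
0.195 -0.0133
0.205 -0.0148
0.215 -0.0153
0.225 -0.0126
[-0.15223053 -0.03490157  0.34418638]
```

The arm is level to within 0.02 rad and the handle is upright. The foot is centred on the sink, and the gripper is clear.

```bash
python3 -c "
from rig import robot
print(robot.hand_in())"
```

```text
the job is handed in; nothing more can be done
None
```

I raised the lever to its upper stop, slid the head so the foot was within about 2 mm of the heat sink's middle, lowered the lever to its stop with the foot on the heat sink, backed off, and handed in at about 18 s; I saw no contact with the lamp bar and nothing else in the bed moved, but the handed-in result came back without a verdict.

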